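Square a bar on the vacuum plate and hold it on the fourth click

ROBOT

A 6-joint arm with a two-finger parallel gripper is mounted at the origin on the work surface; the furniture and walls round the work are solid. World frame = base frame: x ahead of the robot, y to its left, z up, the work surface at z = 0. Lengths are in m, angles in rad, forces in N, time in s.
With the tool pointing down it reaches from about 0.375 to 0.975 m from the base axis. Payload 3.8 kg.
Tool frame: the origin (TCP) lies on the centre line of the jaws, within the pads' length; the fingertips stand 25 mm ahead of it and the grasp point (between the pads) lies 6 mm ahead of it; z points along the fingers, y is the line along which they close (so a half turn about z gives the same grasp; the last joint's range is limited). The gripper opens to 85 mm and grips with 20 to 120 N. Pads are 22 mm wide; open, the fingers measure 114 mm over their backs; the gripper's body (76 mm by 85 mm) begins 54 mm behind the grasp point. The pads swing forward as they close: fully open they stand 13 mm farther back than shut.
Start: joints at [-1.36, 0.264, 1.604, -0, 1.274, -0.037], TCP at [0.166, -0.654, 0.256] pointing down, gripper open.
Joint ranges: [-2.63, 2.63], [-0.94, 2.18], [0.31, 2.57], [-1.31, 4.45], [0, 2.66], [-2.55, 2.55]. Speed limits (rad/s): [2.57, 2.57, 3.14, 3.14, 3.14, 3.14].

INTERFACE

Orientations are given as a rotation vector (axis times angle).
In Python, from workcell import bot gives the robot as it stands. The module is installed in compiled form; this text tells all that it offers.
- The arm moves only by the tool play_rows, never from a script. Its argument "commands" is a list that holds one entry, the list of rows, each a list of 7 numbers: the shift along the tool's x, y, z as a fraction of full scale, then the turn, a rotation vector about the tool's x, y, z as a fraction of full scale, then the closure, from -1 (fully open) to 1 (shut). A call has 1 to 8 rows; each row is the pose to reach, as a shift and turn from the pose commanded when the call began, along the tool's axes at that moment, turning the shorter way round; what a row does not reach only later rows make up. Full scale, the value 1, is 60 cm for a shift and 180 degrees for a turn. A row lasts 1/10 s, in which the tool goes at most 50 mm and 8.59 degrees, less where a joint would pass 70% of its speed; a pose out of reach is approached as far as the arm can. A call with a number of a shift or a turn outside -1 to 1 is refused whole. A call with a gripper value outside its range is refused whole. The fingers move at their own pace and stop on an object; "force" is the grip in N (left out, the last holds). Time passes only in rows, so rows that repeat a pose let the fingers close. It gives the time, the measured TCP pose, the force, the opening and the grip force at its end, in the units of the state.
- bot.read_state(): the state, without advancing time (a new reading comes with each control period).
- bot.read_camera(name): name is "scene" or "top" or "wrist"; returns the picture (420x560x3 uint8, blue, green, red); there is no depth.
- bot.camera_params(name): a dict with "fov_y" (degrees; the focal length in pixels is half the picture's height over the tangent of half this angle, whatever the lens; pixels are square), "cx", "cy" (the principal point, pixels), "rvec" (rotation vector, rad) and "tvec" (3), from world to camera coordinates, as OpenCV has them. Camera axes: x right, y down, z forward; pixel columns grow to the right and rows downward; lengths in m; the calibration is good to about 2 mm. A picture is of the moment at which its call begins: read the wrist's pose just before it. camera_params takes no time and is no camera call; for the wrist camera it gives the pose at the moment of the call.
- bot.finish_job(): hands the job in; it is judged then, once.
The state is a dict: "time": time; "q": joint angles; "joint_vel": joint speeds; "joint_torque": joint torques, N m; "tool_pos": TCP position; "tcp_rot": TCP orientation; "wrist_force": force on the tool from outside, world axes, zero at the start; "torque": the same for the moment, N m; "width": opening from 0.0 (shut) to 1.0 (fully open); "grip_force": force on a finger pad.
Only numpy, scipy, OpenCV 4.12 (cv2) and the standard library are available. Lean on these libraries where they do the work, as an engineer would, in place of code of your own. Each camera call takes 0.05 s, during which the arm holds its last target. There are 200 camera calls.

TASK

On the vacuum plate, first switch the blank selector knob off by turning it fully anticlockwise to its end stop. With it off, bring the loose steel bar flush against the fence rail, lying flat and touching the rail along its whole length. Then count exactly four clicks clockwise from the end stop so the bar is held, let go of everything, and leave the beaker, brass weight and stopper where they stand.

Things in the scene. Friction and masses are not known exactly. Their poses are not given: they have to be found in the camera images.
- vacuum_plate: Light grey metal plate fixed on the worktop, 180 (x) x 370 (y) x 12 mm thick, with small dark holes. Origin: centre of its underside; x points away from the robot, y to the left along the plate, z up. It carries a steel fence rail along its far side and a grey selector pod (85 x 76 mm, 30 mm high above the plate) on its right end, centred at plate (-5, -140) mm, with a short brass barb behind.
- fence_face (a point): Point half way along the near face (towards the robot) of the fence rail, at the level of the plate's top: plate (45, 45, 12) mm. Axes as the plate's. The rail is 270 mm long along y, 20 mm thick in x and 20 mm high above the plate.
- knob_grip (a point): Point on the vertical axis of the selector knob at the height to grip it, 54 mm over the worktop, 12 mm above the pod's top; plate (-5, -140, 54) mm. Axes as the plate's. The knob is black, round and unmarked, 36 mm across with fine flutes (43 mm skirt at its foot), its flat top with a grey centre 65 mm over the worktop; grip it at any yaw.
- selector (a joint): Knob angle, rad: 0 at the anticlockwise end stop (off; hard stop at -0.03), growing clockwise seen from above. Nine clicks 0.349 rad (20 degrees) apart, 0 to 2.793; a detent of about 0.1 N m pulls the released knob into the nearest click, where it stays. Starts two to seven clicks from the stop. At the stop, fingers that turn on slip round the knob.
- bar: Loose dark steel flat bar, 25 (x) x 220 (y) x 15 mm high, 0.2 to 0.42 kg (sliding it takes up to about 6 N), a dark spot near each end, lying askew on the plate in front of the fence. Origin: centre of its underside, 12 mm over the worktop on the plate; y along its length, z up. Flush on the fence, its origin is 12.5 mm from the fence face.
- beaker: Empty glass beaker, 73 mm across, 92 mm high, standing on the worktop; bystander. Origin: centre of its underside.
- brass_weight: Brass balance weight with a knob, 27 mm across, 34 mm high; bystander. Origin: centre of its underside.
- stopper: Red rubber stopper, 34 mm across, 25 mm high; bystander. Origin: centre of its underside.
Mind the look-alikes: they are no part of the job. Of the things that look like the bar, the larger one is meant.

How it is judged:
On the way, in this order (a step that is already met when the one before it is completed fails the run):
1. the selector is at its anticlockwise end stop (within 0.1 rad) while the bar has yet to be squared up (value of joint selector below 0.1 rad), for 0.2 s.
2. with the selector still off, the bar lies flush against the fence (gap under 2.5 mm, parallel within 0.015 rad) and flat on the plate (value of joint selector below 0.1 rad and x of bar in the frame of fence_face between -0.015 and -0.01 m and angle between the y axis of bar and the y axis of vacuum_plate, either way round below 0.015 rad and z of bar in the frame of fence_face below 0.003 m), for 0.2 s.
At the end, for the whole second after the job is handed in: The selector rests in its fourth click (joint within 0.12 rad of 1.396); the bar rests flat on the plate against the fence, gap under 2.5 mm, parallel within 0.015 rad, its middle within 27 mm of the rail's middle, so that its whole length (220 of 270 mm) is on the rail (value of joint selector between 1.276 and 1.516 rad and x of bar in the frame of fence_face between -0.015 and -0.01 m and y of bar in the frame of fence_face between -0.027 and 0.027 m and z of bar in the frame of fence_face below 0.003 m and angle between bar's own z axis and vertical below 0.04 rad and angle between the y axis of bar and the y axis of vacuum_plate, either way round below 0.015 rad and linear speed of bar below 0.01 m/s); the robot touches nothing.
It fails at once if the beaker, the brass weight or the stopper is moved by more than 20 mm (distance of any of beaker, brass_weight, stopper from where it was at the start of the episode above 0.02 m).
It also fails if it takes over 64 s, if anything falls off the work surface, if the arm or the gripper's body presses on something with over 40 N, if the wrist force passes 120 N, or if a joint passes its speed limit or range.

## Working session

There is one attempt and no reset: what is moved stays moved. The work goes in short steps, Python scripts to look and compute and a tool call to move; the robot and the scene stay as the last step left them, time stands still between calls to the robot, and variables do not carry over. Pictures are saved under pics/ and viewed, at most 10 in all, crops included, and the job is handed in when it is done.

Besides the shell and the picture viewer there is one more tool, called after ">>>" in YAML: its name, and indented under it one key for each argument. play_rows: Moves the arm, as the interface text tells. Its arguments: {"type":"object","properties":{"commands":{"type":"array"},"force":{"type":"number"}},"required":["commands"]}

```bash
mkdir -p pics
python3 - <<'E'
from workcell import bot
import cv2
s=bot.read_state();print(s)
for n in("top","scene"):
    cv2.imwrite(f"pics/{n}0.png",bot.read_camera(n));print(n,bot.camera_params(n))
E
```

```text
{'time': 0.0, 'q': array([-1.35990040e+00,  2.64761491e-01,  1.60539839e+00,  1.45594773e-05,
        1.27372096e+00, -3.68804117e-02]), 'joint_vel': array([ 0.00026504,  0.00019563,  0.00027929,  0.00038654, -0.00095213,
        0.00223118]), 'joint_torque': array([ 1.45309219e-03, -5.15105152e+01, -3.67313075e+01,  1.88122772e-04,
        1.30208221e-02, -8.08070325e-06]), 'tool_pos': array([ 0.16541304, -0.653703  ,  0.25494319]), 'tcp_rot': array([-3.11525200e+00, -3.87922825e-01,  2.90347525e-04]), 'wrist_force': array([ 0.45421666,  0.60181015, -0.54744422]), 'torque': array([-0.03719053, -0.01143187, -0.06344842]), 'grip_force': 0.0, 'width': 1.0007033873163678}
top {'fov_y': 49.204781831475174, 'cx': 285.0223752525013, 'cy': 221.98445428251864, 'rvec': array([ 2.14720087, -2.16024184,  0.0870496 ]), 'tvec': array([0.03358445, 0.56367004, 1.12630677])}
scene {'fov_y': 57.981498315500595, 'cx': 275.6785517906675, 'cy': 207.24005163901384, 'rvec': array([ 0.76349778,  2.7451077 , -0.83343801]), 'tvec': array([ 0.4552548 , -0.19978466,  1.18021099])}
```

View pics/top0.png

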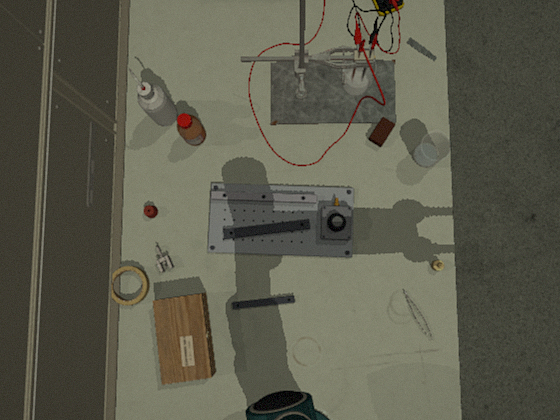

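View pics/scene0.png

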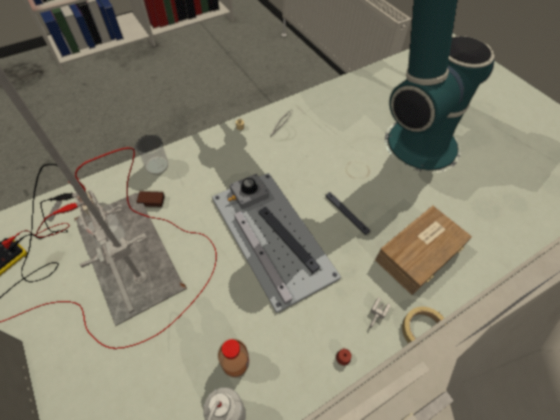

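The top view shows two bar look-alikes: a long one askew on the plate at about (266,229), and a shorter one on the worktop at about (264,301). The one on the plate is larger and has a spot near each end, so it fits. The knob is at (337,222), the weight at (437,265), the stopper at (150,211) and the beaker at (430,150). I'll confirm with an enlarged crop.

Run:
```python
import cv2
im=cv2.imread("pics/top0.png")[170:320,200:365]
cv2.imwrite("pics/crop0.png",cv2.resize(im,None,fx=4,fy=4,interpolation=cv2.INTER_CUBIC))
```

```text
(no output)
```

View pics/crop0.png

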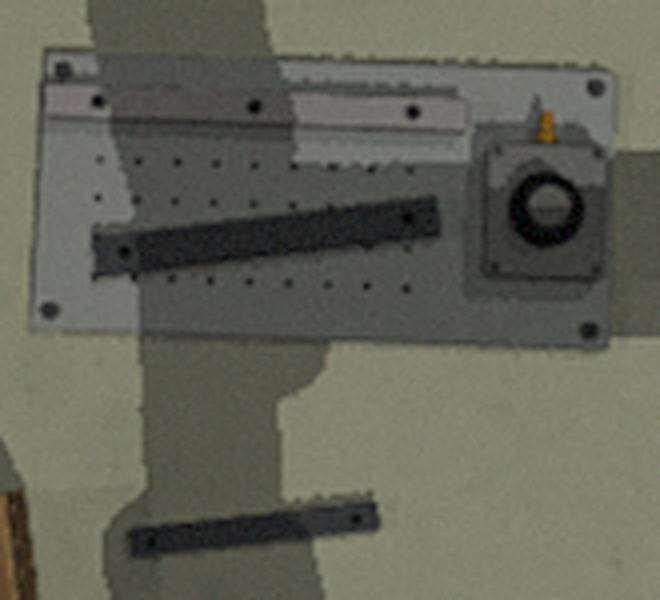

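The crop confirms it: the long bar on the plate runs from crop (94,254) to (438,216) with two spots, and the lower one is clearly shorter. The knob's top centre is at crop (548,206). Next I'll compute poses.

```bash
cat > h.py <<'E'
import numpy as np,cv2
from workcell import bot
from scipy.spatial.transform import Rotation as R
def ray(cam,uv,z,p=None):
    p=p or bot.camera_params(cam);f=210/np.tan(np.radians(p["fov_y"]/2))
    Rm=cv2.Rodrigues(p["rvec"])[0];c=-Rm.T@p["tvec"]
    uv=np.atleast_2d(uv).astype(float)
    d=np.c_[(uv[:,0]-p["cx"])/f,(uv[:,1]-p["cy"])/f,np.ones(len(uv))]@Rm
    return c+d*((z-c[2])/d[:,2])[:,None]
E
python3 - <<'E'
from h import *
np.set_printoptions(precision=4,suppress=True)
C=lambda a:(np.array(a,float)+.5)/4-.5+[200,170]
pl=ray("top",C([(45,50),(614,70),(608,348),(32,328)]),.012)
print(pl[:,:2]);print("sides",[np.linalg.norm(pl[i]-pl[(i+1)%4]) for i in range(4)])
# rigid fit
M=np.array([(.09,.185),(.09,-.185),(-.09,-.185),(-.09,.185)])
Q=pl[:,:2];c=Q.mean(0);a=M;b=Q-c
yaw=np.arctan2((a[:,0]*b[:,1]-a[:,1]*b[:,0]).sum(),(a*b).sum())
r=np.array([[np.cos(yaw),-np.sin(yaw)],[np.sin(yaw),np.cos(yaw)]])
print("plate",c,yaw,"resid",b-a@r.T)
for n,q in(("knob",(-.005,-.14)),("fence",(.045,.045))):print(n,c+r@q)
print("knobseen",ray("top",C([(548,206)]),.065))
e=ray("top",C([(92,228),(96,279),(435,197),(441,235)]),.027)[:,:2]
print("bar",e,"mid",e.mean(0),"in plate",(e-c)@r)
print("weight,stopper,beaker",ray("top",[(437,265),(150,211),(430,152)],.02)[:,:2])
p=bot.camera_params("wrist");print(p)
E
```

```text
[[ 0.6715  0.223 ]
 [ 0.6548 -0.1451]
 [ 0.4764 -0.1377]
 [ 0.4911  0.229 ]]
sides [np.float64(0.36849197792227417), np.float64(0.17862190219202576), np.float64(0.3670243980824718), np.float64(0.18050657944844944)]
plate [0.5735 0.0423] -0.04178974759442945 resid [[ 0.0004 -0.0004]
 [-0.0008  0.0012]
 [ 0.0006  0.0011]
 [-0.0001 -0.0019]]
knob [ 0.5626 -0.0974]
fence [0.6203 0.0854]
knobseen [[ 0.5613 -0.0967  0.065 ]]
bar [[ 0.5536  0.1887]
 [ 0.5212  0.1858]
 [ 0.5717 -0.0289]
 [ 0.5476 -0.0324]] mid [0.5485 0.0783] in plate [[-0.0259  0.1454]
 [-0.0582  0.1412]
 [ 0.0012 -0.0711]
 [-0.0227 -0.0757]]
weight,stopper,beaker [[ 0.4541 -0.3489]
 [ 0.596   0.3779]
 [ 0.7429 -0.3426]]
{'fov_y': 70.10500357430524, 'cx': 279.7009675989497, 'cy': 211.10817777858898, 'rvec': array([-2.2793,  1.7742,  0.2755]), 'tvec': array([-0.6739, -0.0394,  0.3777])}
```

```bash
cat >> h.py <<'E'
def row(x,y,z,psi):
    s=bot.read_state();p=np.array(s["tool_pos"]);r0=R.from_rotvec(s["tcp_rot"])
    r1=R.from_euler("z",psi,degrees=True)*R.from_euler("x",180,degrees=True)
    print("t",s["time"],"psi",np.degrees(np.arctan2(*r0.as_matrix()[[1,0],0])),"p",p.round(4),"F",np.round(s["wrist_force"],1),"T",np.round(s["torque"],2))
    print("row",np.round(r0.inv().apply(np.array([x,y,z])-p)/.6,4),np.round((r0.inv()*r1).as_rotvec()/np.pi,4))
E
python3 -c "
from h import *
row(.562,-.097,.2,-40)"
```

```text
t 0.1 psi 14.196381392499397 p [ 0.1654 -0.6538  0.255 ] F [-0.9 -0.5  0. ] T [-0.02 -0.02  0.05]
row [ 0.8683 -0.7373  0.0934] [-6.000e-04  3.000e-04  3.011e-01]
```

>>> play_rows:
  commands:
    - [[0.868, -0.737, 0.092, 0, 0, 0.301, -1], [0.868, -0.737, 0.092, 0, 0, 0.301, -1], [0.868, -0.737, 0.092, 0, 0, 0.301, -1], [0.868, -0.737, 0.092, 0, 0, 0.301, -1], [0.868, -0.737, 0.092, 0, 0, 0.301, -1], [0.868, -0.737, 0.092, 0, 0, 0.301, -1], [0.868, -0.737, 0.092, 0, 0, 0.301, -1], [0.868, -0.737, 0.092, 0, 0, 0.301, -1]]
  force: 30

```text
time: 0.9
tool_pos: [0.3936, -0.3335, 0.2242]
tcp_rot: [-2.951, 1.077, 0.0]
wrist_force: [0.9, 0.2, -0.1]
width: 0.996
grip_force: 0.0
```

```bash
python3 -c "
from h import *
row(.562,-.097,.15,-40)"
```

```text
t 0.9 psi -40.09628536276354 p [ 0.3936 -0.3335  0.2242] F [ 0.9  0.2 -0.1] T [ 0.01 -0.04 -0.05]
row [-0.0391 -0.4824  0.1237] [-0.      0.0001 -0.0005]
```

>>> play_rows:
  commands:
    - [[-0.039, -0.482, 0.124, 0, 0, 0, -1], [-0.039, -0.482, 0.124, 0, 0, 0, -1], [-0.039, -0.482, 0.124, 0, 0, 0, -1], [-0.039, -0.482, 0.124, 0, 0, 0, -1], [-0.039, -0.482, 0.124, 0, 0, 0, -1], [-0.039, -0.482, 0.124, 0, 0, 0, -1], [-0.039, -0.482, 0.124, 0, 0, 0, -1], [-0.039, -0.482, 0.124, 0, 0, 0, -1]]

```text
time: 1.7
tool_pos: [0.5606, -0.0976, 0.1492]
tcp_rot: [2.953, -1.069, -0.004]
wrist_force: [-0.0, -1.0, -0.2]
width: 1.0
grip_force: 0.0
```

Run:
```python
from h import *
p=bot.camera_params("wrist");im=bot.read_camera("wrist");cv2.imwrite("pics/wrist1.png",im)
print({k:np.round(v,5).tolist() for k,v in p.items()})
row(.562,-.097,.07,-40)
```

```text
{'fov_y': 70.105, 'cx': 279.70097, 'cy': 211.10818, 'rvec': [-1.26366, 2.69974, 0.417], 'tvec': [0.28306, 0.46265, 0.42539]}
t 1.75 psi -39.909911019521765 p [ 0.5604 -0.0987  0.1497] F [-0.7 -0.1 -0.4] T [ 0.02 -0.02 -0.03]
row [ 0.0003 -0.004   0.1329] [0.0004 0.0003 0.0005]
```

View pics/wrist1.png

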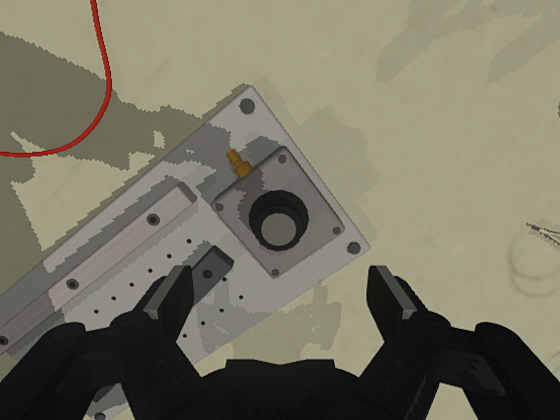

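The wrist view shows the knob's grey centre at about (278,230), straight ahead of the jaws. The bar's right end is near (213,262), off to the left and lower than the fingers.

Run:
```python
from h import *
g=cv2.cvtColor(cv2.imread("pics/wrist1.png"),cv2.COLOR_BGR2GRAY)
print(ray("wrist",[(278,230),(278,233)],.065))
# grey centre blob
m=((g>70)&(g<150)).astype(np.uint8);n,l,s,c=cv2.connectedComponentsWithStats(m);k=l[230,278];print(k,s[k],c[k])
print(ray("wrist",[c[k]],.065))
```

```text
[[ 0.55980458 -0.09759109  0.065     ]
 [ 0.55803615 -0.09610631  0.065     ]]
187 [261 213  35  33 876] [278.06050228 229.07990868]
[[ 0.56031684 -0.09807775  0.065     ]]
```

>>> play_rows:
  commands:
    - [[-0.001, -0.002, 0.136, 0, 0, 0, -1], [-0.001, -0.002, 0.136, 0, 0, 0, -1], [-0.001, -0.002, 0.136, 0, 0, 0, -1], [-0.001, -0.002, 0.136, 0, 0, 0, -1]]

```text
time: 2.15
tool_pos: [0.5605, -0.0988, 0.0689]
tcp_rot: [2.951, -1.077, -0.002]
wrist_force: [0.2, 0.1, 0.0]
width: 1.003
grip_force: 0.0
```

>>> play_rows:
  commands:
    - [[0, 0, 0, 0, 0, 0, 1], [0, 0, 0, 0, 0, 0, 1], [0, 0, 0, 0, 0, 0, 1], [0, 0, 0, 0, 0, 0, 1], [0, 0, 0, 0, 0, 0, 1], [0, 0, 0, 0, 0, 0, 1], [0, 0, 0, 0, 0, 0, 1]]
  force: 30

```text
time: 2.85
tool_pos: [0.5624, -0.0978, 0.0704]
tcp_rot: [2.953, -1.073, 0.004]
wrist_force: [-2.0, -0.6, 6.3]
width: 0.408
grip_force: 30.3
```

Run:
```python
from h import *
row(.561,-.0975,.068,20)
cv2.imwrite("pics/wrist2.png",bot.read_camera("wrist"))
```

```text
t 2.85 psi -39.945965635721706 p [ 0.5624 -0.0978  0.0704] F [-2.  -0.6  6.3] T [-0.04  0.22  0.06]
row [-0.002   0.0011  0.004 ] [ 1.00e-04 -8.00e-04 -3.33e-01]
```

View pics/wrist2.png

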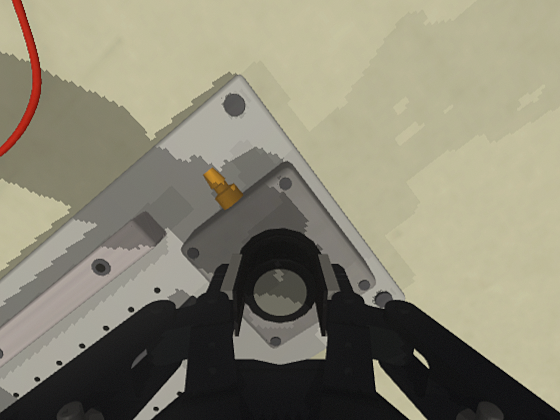

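The jaws are seated on the knob: opening 34.7 mm, knob centre at (280,290) between the pads. There is a light 6 N upward load, so I'll lift 1.5 mm and turn anticlockwise.

>>> play_rows:
  commands:
    - [[0, 0, -0.003, 0, 0, 0, 1], [0, 0, -0.003, 0, 0, -0.046, 1], [0, 0, -0.003, 0, 0, -0.092, 1], [0, 0, -0.003, 0, 0, -0.138, 1], [0, 0, -0.003, 0, 0, -0.184, 1], [0, 0, -0.003, 0, 0, -0.23, 1], [0, 0, -0.003, 0, 0, -0.276, 1], [0, 0, -0.003, 0, 0, -0.322, 1]]

```text
time: 3.7
tool_pos: [0.5626, -0.0961, 0.0706]
tcp_rot: [-3.1, -0.498, -0.005]
wrist_force: [4.5, 5.0, -3.4]
width: 0.407
grip_force: 32.3
```

Run:
```python
from h import *
row(.561,-.0975,.068,80)
```

```text
t 3.7 psi 18.259280693235187 p [ 0.5626 -0.0961  0.0706] F [ 4.5  5.  -3.4] T [ 0.89 -0.76 -0.02]
row [-0.0033  0.0014  0.0042] [ 2.00e-04 -1.20e-03 -3.43e-01]
```

>>> play_rows:
  commands:
    - [[0.003, -0.002, 0, 0, 0, -0.046, 1], [0.003, -0.002, 0, 0, 0, -0.092, 1], [0.003, -0.002, 0, 0, 0, -0.138, 1], [0.003, -0.002, 0, 0, 0, -0.184, 1], [0.003, -0.002, 0, 0, 0, -0.23, 1], [0.003, -0.002, 0, 0, 0, -0.276, 1], [0.003, -0.002, 0, 0, 0, -0.322, 1], [0.003, -0.002, 0, 0, 0, -0.322, 1]]

```text
time: 4.5
tool_pos: [0.5614, -0.0948, 0.0704]
tcp_rot: [-2.474, -1.931, 0.002]
wrist_force: [-4.2, 4.4, 8.2]
width: 0.41
grip_force: 33.3
```

Run:
```python
from h import *
row(.563,-.096,.07,80)
```

```text
t 4.5 psi 75.9586192909458 p [ 0.5614 -0.0948  0.0704] F [-4.2  4.4  8.2] T [0.68 0.82 0.05]
row [-0.0014  0.0031  0.0007] [-0.001  -0.0003 -0.0225]
```

>>> play_rows:
  commands:
    - [[0.002, 0.002, 0, 0, 0, -0.046, 1], [0.002, 0.002, 0, 0, 0, -0.092, 1], [0.002, 0.002, 0, 0, 0, -0.138, 1]]

```text
time: 4.8
tool_pos: [0.5605, -0.093, 0.07]
tcp_rot: [-1.997, -2.414, 0.004]
wrist_force: [-7.7, -1.5, 8.1]
width: 0.407
grip_force: 33.9
```

Run:
```python
from h import *
row(.563,-.096,.07,80)
```

```text
t 4.8 psi 100.77820953370407 p [ 0.5605 -0.093   0.07  ] F [-7.7 -1.5  8.1] T [-0.61  1.23 -0.12]
row [-0.0057  0.0032 -0.0001] [-0.0026 -0.0012  0.1154]
```

>>> play_rows:
  commands:
    - [[0, 0, 0, 0, 0, -0.046, 1], [0, 0, 0, 0, 0, -0.092, 1], [0, 0, 0, 0, 0, -0.138, 1], [0, 0, 0, 0, 0, -0.184, 1]]

```text
time: 5.2
tool_pos: [0.5603, -0.0955, 0.0693]
tcp_rot: [-1.225, -2.885, 0.006]
wrist_force: [-5.1, -8.3, 3.4]
width: 0.409
grip_force: 34.4
```

Run:
```python
from h import *
row(.563,-.096,.07,80)
```

```text
t 5.2 psi 133.98315940201817 p [ 0.5603 -0.0955  0.0693] F [-5.1 -8.3  3.4] T [-1.52  0.71 -0.45]
row [-0.0038  0.0027 -0.0012] [-0.0026 -0.0006  0.2999]
```

174° turned with a resisting moment of about 0.45 N·m, so the knob is at the stop and slipping. I'll release, lift and move to the near side of the bar.

>>> play_rows:
  commands:
    - [[0, 0, 0, 0, 0, 0, -1], [0, 0, 0, 0, 0, 0, -1], [0, 0, 0, 0, 0, 0, -1], [0, 0, 0, 0, 0, 0, -1], [0, 0, -0.1, 0, 0, 0, -1], [0, 0, -0.1, 0, 0, 0, -1], [0, 0, -0.1, 0, 0, 0, -1]]

```text
time: 5.9
tool_pos: [0.5668, -0.0954, 0.1337]
tcp_rot: [1.228, 2.884, 0.002]
wrist_force: [1.4, -1.4, -0.3]
width: 0.999
grip_force: 0.0
```

Run:
```python
from h import *
row(.500,.0834,.1,177.6)
```

```text
t 5.9 psi 133.8596610349525 p [ 0.5668 -0.0954  0.1337] F [ 1.4 -1.4 -0.3] T [ 0.03  0.03 -0.  ]
row [0.2923 0.126  0.055 ] [ 0.0005  0.0022 -0.243 ]
```

>>> play_rows:
  commands:
    - [[0.292, 0.126, 0.055, 0, 0.002, -0.243, -1], [0.292, 0.126, 0.055, 0, 0.002, -0.243, -1], [0.292, 0.126, 0.055, 0, 0.002, -0.243, -1], [0.292, 0.126, 0.055, 0, 0.002, -0.243, -1], [0.292, 0.126, 0.055, 0, 0.002, -0.243, -1], [0.292, 0.126, 0.055, 0, 0.002, -0.243, -1], [0.292, 0.126, 0.055, 0, 0.002, -0.243, -1]]

```text
time: 6.6
tool_pos: [0.4967, 0.0836, 0.0967]
tcp_rot: [-0.069, -3.134, -0.003]
wrist_force: [0.4, -0.1, -0.6]
width: 0.995
grip_force: 0.0
```

Run:
```python
from h import *
row(.500,.0834,.045,177.6)
cv2.imwrite("pics/wrist3.png",bot.read_camera("wrist"))
```

```text
t 6.6 psi 177.4672050581326 p [0.4967 0.0836 0.0967] F [ 0.4 -0.1 -0.6] T [0.01 0.02 0.01]
row [-0.0061 -0.0003  0.0861] [ 0.0006 -0.0021 -0.0007]
```

View pics/wrist3.png

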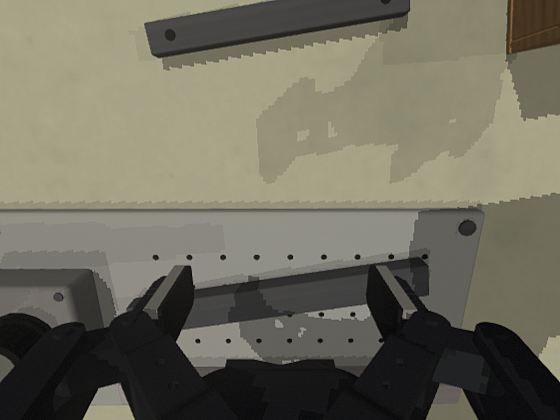

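The wrist view, with image-up towards the robot, shows the bar from about (185,315) to (428,278), the plate's near edge at row 208, and the fingertips at (180,275) and (380,275), still high above it. I'll check where the tips would land.

Run:
```python
from h import *
np.set_printoptions(precision=4,suppress=True)
c=np.array([.5735,.0423]);a=-.0418;r=np.array([[np.cos(a),-np.sin(a)],[np.sin(a),np.cos(a)]])
P=lambda w:(w[:,:2]-c)@r
print("bar top corners plate",P(ray("wrist",[(429,257),(429,294),(190,294)],.027)))
print("plate near-left corner",P(ray("wrist",[(484,208)],.012)))
p=bot.camera_params("wrist");f=210/np.tan(np.radians(p["fov_y"]/2))
K=np.array([[f,0,p["cx"]],[0,f,p["cy"]],[0,0,1]])
t=bot.read_state()["tool_pos"]
for z in(.085,.072,.027,.012):print(z,cv2.projectPoints(np.array([[t[0],t[1]-.0425,z],[t[0],t[1]+.0425,z]]),p["rvec"],p["tvec"],K,None)[0].reshape(-1,2))
print("tcp plate",(t[:2]-c)@r)
```

```text
bar top corners plate [[-0.0644  0.1398]
 [-0.0354  0.144 ]
 [-0.0361 -0.0263]]
plate near-left corner [[-0.0948  0.1812]]
0.085 [[192.8519 288.3828]
 [367.7625 281.2799]]
0.072 [[199.632  275.0661]
 [360.7677 268.4393]]
0.027 [[216.6381 241.6646]
 [343.2564 236.2933]]
0.012 [[220.7992 233.4919]
 [338.9789 228.4411]]
tcp plate [-0.0781  0.0377]
```

>>> play_rows:
  commands:
    - [[0, 0, 0.043, 0, -0.002, 0, -1], [0, 0, 0.086, 0, -0.002, 0, -1], [0, 0, 0.086, 0, -0.002, 0, -1]]

```text
time: 6.95
tool_pos: [0.4939, 0.0825, 0.0427]
tcp_rot: [-0.071, -3.135, -0.002]
wrist_force: [-1.4, -0.2, -0.5]
width: 0.999
grip_force: 0.0
```

>>> play_rows:
  commands:
    - [[0, 0, 0.008, 0, 0, 0, -1], [0, 0, 0.016, 0, 0, 0, -1], [0, 0, 0.016, 0, 0, 0, -1]]

```text
time: 7.25
tool_pos: [0.4974, 0.0837, 0.0367]
tcp_rot: [0.066, 3.139, 0.004]
wrist_force: [-0.6, -0.8, -1.2]
width: 1.001
grip_force: 0.0
```

>>> play_rows:
  commands:
    - [[0, 0, 0.006, 0, 0, 0, -1], [0, 0, 0.01, 0, 0, 0, -1], [0, 0, 0.01, 0, 0, 0, -1]]

```text
time: 7.55
tool_pos: [0.4967, 0.0839, 0.0302]
tcp_rot: [0.065, 3.14, 0.004]
wrist_force: [-0.4, -0.4, 0.4]
width: 1.004
grip_force: 0.0
```

Run:
```python
from h import *
row(.5741,.0803,.030,177.6)
```

```text
t 7.55 psi 177.63969677803198 p [0.4967 0.0839 0.0302] F [-0.4 -0.4  0.4] T [-0.03 -0.04  0.01]
row [-0.1292 -0.0008  0.0004] [0.0007 0.0001 0.0002]
```

>>> play_rows:
  commands:
    - [[-0.018, 0, 0, 0, 0, 0, -1], [-0.036, 0, 0, 0, 0, 0, -1], [-0.052, 0, 0, 0, 0, 0, -1], [-0.068, 0, 0, 0, 0, 0, -1], [-0.084, 0, 0, 0, 0, 0, -1], [-0.1, -0.001, 0, 0, 0, 0, -1], [-0.115, -0.001, 0, 0, 0, 0, -1], [-0.125, -0.001, 0, 0, 0, 0, -1]]

```text
time: 8.35
tool_pos: [0.573, 0.0801, 0.0302]
tcp_rot: [0.065, 3.139, 0.004]
wrist_force: [-1.5, 0.0, -0.9]
width: 0.997
grip_force: 0.8
```

Run:
```python
from h import *
row(.5841,.0799,.030,177.6)
cv2.imwrite("pics/wrist4.png",bot.read_camera("wrist"))
```

```text
t 8.35 psi 177.62934170834097 p [0.573  0.0801 0.0302] F [-1.5  0.  -0.9] T [ 0.01  0.29 -0.01]
row [-0.0185  0.0005  0.0003] [0.0007 0.0005 0.0002]
```

View pics/wrist4.png

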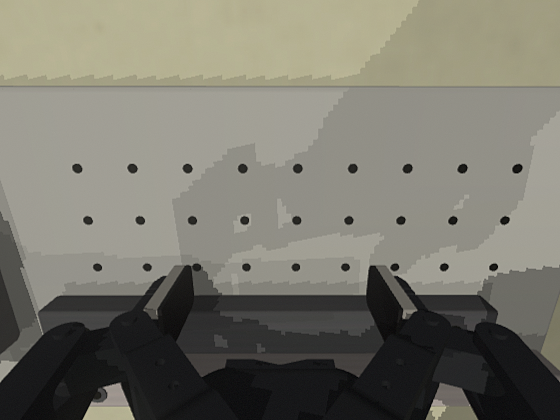

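The bar is now square in front of the fingers: its near edge is level at row 297, from column 40 to 495. I'll push on gently to the fence.

>>> play_rows:
  commands:
    - [[-0.005, 0, 0, 0, 0, 0, -1], [-0.01, 0, 0, 0, 0, 0, -1], [-0.015, 0, 0, 0, 0, 0, -1], [-0.015, 0, 0, 0, 0, 0, -1]]

```text
time: 8.8
tool_pos: [0.5813, 0.0798, 0.0303]
tcp_rot: [0.065, 3.139, 0.004]
wrist_force: [-1.0, 0.4, -1.6]
width: 0.998
grip_force: 0.4
```

>>> play_rows:
  commands:
    - [[-0.003, 0, 0, 0, 0, 0, -1], [-0.005, 0, 0, 0, 0, 0, -1], [-0.005, 0, 0, 0, 0, 0, -1]]

```text
time: 9.1
tool_pos: [0.5825, 0.0798, 0.0302]
tcp_rot: [-0.065, -3.139, -0.004]
wrist_force: [-6.1, 1.2, 4.6]
width: 0.997
grip_force: 3.1
```

>>> play_rows:
  commands:
    - [[-0.003, 0, 0, 0, 0, 0, -1], [-0.005, 0, 0, 0, 0, 0, -1], [-0.005, 0, 0, 0, 0, 0, -1], [-0.005, 0, 0, 0, 0, 0, -1]]

```text
time: 9.5
tool_pos: [0.5826, 0.0797, 0.0298]
tcp_rot: [-0.065, -3.133, -0.003]
wrist_force: [-13.5, 1.1, 10.4]
width: 1.001
grip_force: 6.7
```

Run:
```python
from h import *
row(.5841,.0799,.030,177.6)
im=bot.read_camera("top");cv2.imwrite("pics/top5.png",im)
cv2.imwrite("pics/wrist5.png",bot.read_camera("wrist"))
```

```text
t 9.5 psi 177.61698995506003 p [0.5826 0.0797 0.0298] F [-13.5   1.1  10.4] T [ 0.05  1.94 -0.15]
row [-0.0025  0.0004 -0.0003] [ 0.0006 -0.0026  0.0001]
```

Firm contact: 13.5 N and no further travel. I'll back off, lift and verify.

>>> play_rows:
  commands:
    - [[0.01, 0, 0, 0, 0, 0, -1], [0.03, 0, 0, 0, 0, 0, -1], [0.05, 0, 0, 0, 0, 0, -1], [0.06, 0, -0.03, 0, 0.002, 0, -1], [0.06, 0, -0.1, 0, 0.002, 0, -1], [0.06, 0, -0.17, 0, 0.002, 0, -1], [0.06, 0, -0.2, 0, 0.002, 0, -1], [0.06, 0, -0.2, 0, 0.002, 0, -1]]

```text
time: 10.4
tool_pos: [0.5532, 0.0811, 0.1545]
tcp_rot: [0.065, 3.138, 0.005]
wrist_force: [-0.4, -0.2, -0.1]
width: 0.998
grip_force: 0.0
```

Run:
```python
from h import *
im=bot.read_camera("wrist")
row(.561,-.0966,.15,177.6)
cv2.imwrite("pics/wrist6.png",cv2.resize(im[200:,:],(784,308),interpolation=cv2.INTER_CUBIC))
cv2.imwrite("pics/wrist6f.png",im)
p=bot.camera_params("wrist");np.savez("cam6",**p)
```

```text
t 10.45 psi 177.6405855028801 p [0.5516 0.0809 0.152 ] F [ 0.2 -0.4 -0.2] T [ 0.01  0.05 -0.04]
row [-0.0279 -0.295   0.0025] [ 0.0009 -0.0004  0.0002]
```

View pics/wrist6f.png

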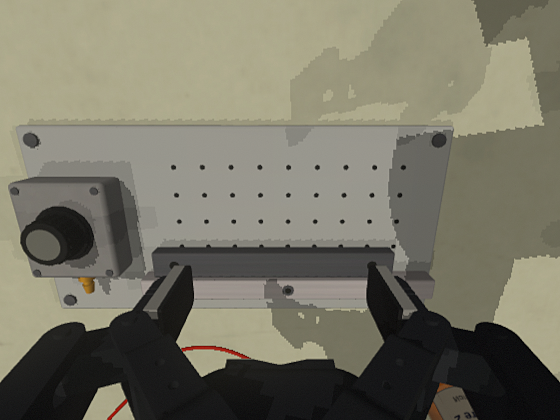

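The bar lies along the rail, near edge at row 248 from column 153 to 393, parallel to the plate's near edge at row 125. The rail's middle screw is at (288,290). I'll check the numbers.

Run:
```python
from h import *
np.set_printoptions(precision=4,suppress=True)
p=dict(np.load("cam6.npz"));p={k:(float(v) if v.ndim==0 else v) for k,v in p.items()}
a=-.0418;r=np.array([[np.cos(a),-np.sin(a)],[np.sin(a),np.cos(a)]])
P=lambda w:(w[:,:2]-[.5735,.0423])@r
g=cv2.imread("pics/wrist6f.png",0).astype(float)
g=cv2.GaussianBlur(g,(3,3),0)
def edge(cols,a0,a1):
    pts=[]
    for c in cols:
        d=np.abs(np.gradient(g[a0:a1,c]));k=d.argmax();pts.append((c,a0+k+(0 if k in(0,len(d)-1) else .5*(d[k-1]-d[k+1])/(d[k-1]-2*d[k]+d[k+1]+1e-9))))
    return np.array(pts)
e=edge(range(180,370,3),238,256);b=P(ray("wrist",e,.027,p))
s,i=np.polyfit(b[:,1],b[:,0],1);print("bar near edge slope",s,"x",np.median(b[:,0]))
e=edge(range(60,400,3),118,132);b=P(ray("wrist",e,.012,p));s,i=np.polyfit(b[:,1],b[:,0],1);print("plate edge slope",s,"x",np.median(b[:,0]))
print("bar ends y",P(ray("wrist",[(153,248),(393,248)],.027,p)),"rail mid",P(ray("wrist",[(288,290)],.032,p)))
```

```text
bar near edge slope 0.00035616759521817304 x 0.00712676822287793
plate edge slope 0.0012001246184629426 x -0.09588395935833809
bar ends y [[ 0.0084 -0.0732]
 [ 0.0085  0.1374]] rail mid [[0.0474 0.0453]]
```

Run:
```python
from h import *
im=cv2.imread("pics/wrist6f.png")
cv2.imwrite("pics/crop6.png",cv2.resize(im[235:310,110:300],None,fx=4,fy=5,interpolation=cv2.INTER_CUBIC))
p=dict(np.load("cam6.npz"));print("cam",-cv2.Rodrigues(p["rvec"])[0].T@p["tvec"])
p={k:(float(v) if v.ndim==0 else v) for k,v in p.items()}
a=-.0418;r=np.array([[np.cos(a),-np.sin(a)],[np.sin(a),np.cos(a)]])
for z in(.012,.027,.032):print(z,((ray("wrist",[(230,v) for v in(247,250,253,272,275,278,281)],z,p)[:,:2]-[.5735,.0423])@r)[:,0].round(4)+.004)
```

```text
cam [0.47397308 0.08370452 0.26796064]
0.012 [0.0182 0.0212 0.0243 0.0443 0.0475 0.0507 0.054 ]
0.027 [0.0114 0.0143 0.0172 0.036  0.039  0.0421 0.0451]
0.032 [0.0092 0.012  0.0148 0.0332 0.0362 0.0392 0.0422]
```

View pics/crop6.png

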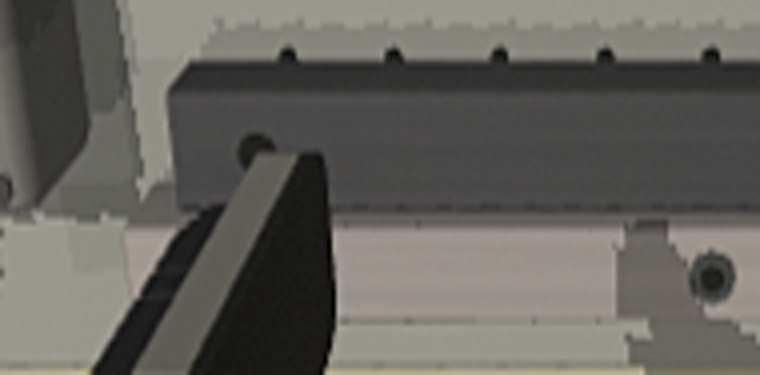

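The bar's far top edge and the rail's near edge coincide (both at plate x of about 41 mm in the same biased scale), so it is flush. Parallel within 0.001 rad, about 12 mm right of the rail's middle. Now back to the knob.

>>> play_rows:
  commands:
    - [[-0.028, -0.295, 0.003, 0, 0, 0, -1], [-0.028, -0.295, 0.003, 0, 0, 0, -1], [-0.028, -0.295, 0.003, 0, 0, 0, -1], [-0.028, -0.295, 0.003, 0, 0, 0, -1], [-0.028, -0.295, 0.003, 0, 0, 0, -1], [-0.028, -0.295, 0.003, 0, 0, 0, -1], [-0.028, -0.295, 0.003, 0, 0, 0, -1]]

```text
time: 11.15
tool_pos: [0.559, -0.0957, 0.1465]
tcp_rot: [-0.064, -3.133, -0.005]
wrist_force: [-1.1, 0.3, 0.2]
width: 1.003
grip_force: 0.0
```

Run:
```python
from h import *
row(.561,-.0966,.071,177.6)
```

```text
t 11.15 psi 177.66467583874046 p [ 0.559  -0.0957  0.1465] F [-1.1  0.3  0.2] T [0.03 0.03 0.02]
row [-0.0044 -0.0018  0.1257] [ 0.001  -0.0026  0.0004]
```

>>> play_rows:
  commands:
    - [[-0.003, -0.001, 0.06, 0, 0, 0, -1], [-0.003, -0.001, 0.125, 0, 0, 0, -1], [-0.003, -0.001, 0.125, 0, 0, 0, -1], [-0.003, -0.001, 0.125, 0, 0, 0, -1]]

```text
time: 11.55
tool_pos: [0.5604, -0.0959, 0.0722]
tcp_rot: [-0.062, -3.132, -0.005]
wrist_force: [0.1, 0.5, -0.1]
width: 0.998
grip_force: 0.0
```

Run:
```python
from h import *
row(.561,-.0966,.072,177.6)
```

```text
t 11.55 psi 177.73169686814478 p [ 0.5604 -0.0959  0.0722] F [ 0.1  0.5 -0.1] T [-0.05 -0.01 -0.01]
row [-0.0011 -0.0012  0.0003] [ 0.0009 -0.0028  0.0007]
```

Well placed, so I'll close on the knob.

>>> play_rows:
  commands:
    - [[0, 0, 0, 0, 0, 0, 1], [0, 0, 0, 0, 0, 0, 1], [0, 0, 0, 0, 0, 0, 1], [0, 0, 0, 0, 0, 0, 1], [0, 0, 0, 0, 0, 0, 1], [0, 0, 0, 0, 0, 0, 1], [0, 0, 0, 0, 0, 0, 1]]
  force: 40

```text
time: 12.25
tool_pos: [0.5627, -0.0967, 0.075]
tcp_rot: [-0.066, -3.138, -0.005]
wrist_force: [-2.2, 3.3, 6.9]
width: 0.401
grip_force: 39.4
```

Run:
```python
from h import *
row(.561,-.0966,.071,97.6)
```

```text
t 12.25 psi 177.59336921655756 p [ 0.5627 -0.0967  0.075 ] F [-2.2  3.3  6.9] T [ 0.63  0.18 -0.07]
row [0.0028 0.0001 0.0067] [ 2.000e-04 -1.500e-03  4.444e-01]
```

>>> play_rows:
  commands:
    - [[0, 0, 0, 0, 0, 0.04, 1], [0, 0, 0, 0, 0, 0.08, 1], [0, 0, 0, 0, 0, 0.12, 1], [0, 0, 0, 0, 0, 0.16, 1], [0, 0, 0, 0, 0, 0.2, 1], [0, 0, 0, 0, 0, 0.24, 1], [0, 0, 0, 0, 0, 0.24, 1]]

```text
time: 12.95
tool_pos: [0.5622, -0.0978, 0.075]
tcp_rot: [-1.219, -2.891, -0.0]
wrist_force: [-3.6, -0.0, 7.0]
width: 0.402
grip_force: 40.0
```

Run:
```python
from h import *
row(.561,-.0966,.071,97.6)
```

```text
t 12.95 psi 134.27800766989404 p [ 0.5622 -0.0978  0.075 ] F [-3.6 -0.   7. ] T [-0.02  0.43 -0.03]
row [ 0.0028 -0.0001  0.0066] [-0.0009 -0.001   0.2038]
```

>>> play_rows:
  commands:
    - [[0, 0, 0, 0, 0, 0.04, 1], [0, 0, 0, 0, 0, 0.08, 1], [0, 0, 0, 0, 0, 0.12, 1], [0, 0, 0, 0, 0, 0.16, 1], [0, 0, 0, 0, 0, 0.204, 1], [0, 0, 0, 0, 0, 0.204, 1], [0, 0, 0, 0, 0, 0.204, 1]]

```text
time: 13.65
tool_pos: [0.5614, -0.0982, 0.0749]
tcp_rot: [-2.064, -2.362, 0.004]
wrist_force: [-6.4, -2.0, 9.7]
width: 0.402
grip_force: 40.1
```

Run:
```python
from h import *
row(.561,-.0966,.071,97.6)
```

```text
t 13.65 psi 97.71696731426717 p [ 0.5614 -0.0982  0.0749] F [-6.4 -2.   9.7] T [-0.34  0.77 -0.  ]
row [ 0.0028 -0.0003  0.0066] [-0.0017 -0.0006  0.0007]
```

80° turned and the residual torque is about zero, so it is sitting in a click. Release and lift clear.

>>> play_rows:
  commands:
    - [[0, 0, 0, 0, 0, 0, -1], [0, 0, 0, 0, 0, 0, -1], [0, 0, 0, 0, 0, 0, -1], [0, 0, 0, 0, 0, 0, -1], [0, 0, -0.08, 0, 0, 0, -1], [0, 0, -0.16, 0, 0, 0, -1], [0, 0, -0.2, 0, 0, 0, -1], [0, 0, -0.2, 0, 0, 0, -1]]

```text
time: 14.45
tool_pos: [0.5656, -0.0982, 0.1985]
tcp_rot: [2.065, 2.364, 0.005]
wrist_force: [0.1, -0.1, 0.2]
width: 1.001
grip_force: 0.0
```

Run:
```python
from h import *
row(.561,-.0966,.071,97.6)
cv2.imwrite("pics/scene9.png",bot.read_camera("scene"))
a=cv2.imread("pics/scene0.png");b=cv2.imread("pics/scene9.png")
c=lambda i:cv2.resize(i[100:320,190:390],None,fx=1.9,fy=2.5,interpolation=cv2.INTER_CUBIC)
cv2.imwrite("pics/cmp.png",np.hstack([c(a),c(b)]))
```

```text
t 14.45 psi 97.72785006407416 p [ 0.5656 -0.0982  0.1985] F [ 0.1 -0.1  0.2] T [-0.01 -0.05 -0.02]
row [ 0.0036 -0.0082  0.2125] [0.0013 0.     0.0007]
```

View pics/cmp.png

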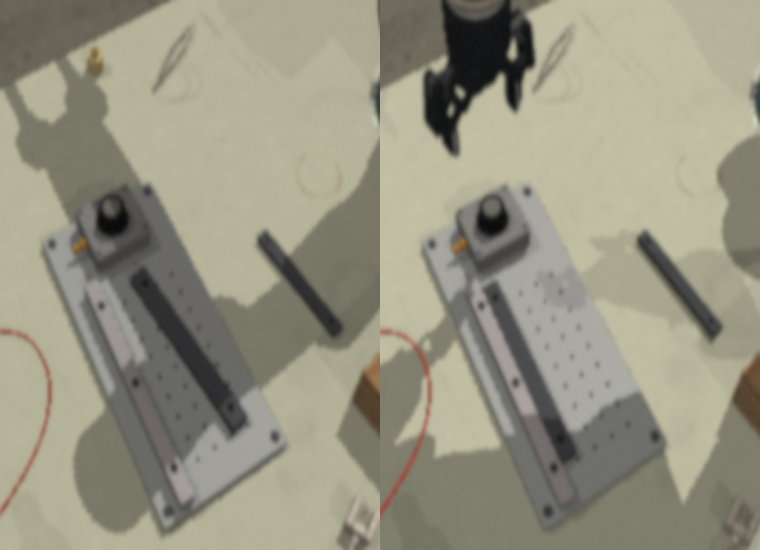

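The comparison (right half is now) shows the bar flush along the rail from crop (490,290) to (565,455). The gripper is clear of the knob, and the look-alike bar has not moved. Handing in.

```bash
python3 -c "
from workcell import bot
print(bot.finish_job())"
```

```text
the job is handed in; nothing more can be done
None
```

I handed the job in at about 14.5 s of the 64 s; no verdict came back. I turned the knob off to its end stop, pushed the bar flush along the rail, then turned the knob 80° clockwise (four clicks, judged from gripper angle and torque since it is unmarked); the gripper is clear, and the arm never went near the beaker, weight or stopper.

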